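# Return a bur box through the flap of the returns chute

### The arm

A 6-joint arm with a two-finger parallel gripper is mounted at the origin on a cart in front of the work surface, level with it; the furniture and walls round the work are solid. World frame = base frame: x ahead of the robot, y to its left, z up, the work surface at z = 0. Lengths are in m, angles in rad, forces in N, time in s.
With the tool pointing down it reaches from about 0.375 to 0.9 m from the base axis. Payload 3.1 kg.
Tool frame: the origin (TCP) lies midway between the tips of the shut fingers; the grasp point (between the pads) lies 19 mm behind it; z points along the fingers, y is the direction in which the jaws open and shut (so a half turn about z gives the same grasp; the last joint's range is limited). The gripper opens to 85 mm and grips with 20 to 120 N. Pads are 22 mm wide; open, the fingers measure 114 mm over their backs; the gripper's body (76 mm by 85 mm) begins 54 mm behind the grasp point. The pads swing forward as they close: fully open they stand 13 mm farther back than shut.
Start: joints at [-1.401, 0.527, 1.433, -0, 1.181, -0.178], TCP at [0.214, -0.587, 0.231] pointing down, gripper open.
Joint ranges: [-3.08, 3.08], [-0.75, 2.2], [0.22, 2.44], [-1.43, 4.57], [0, 2.65], [-2.85, 2.85]. Speed limits (rad/s): [2.79, 2.79, 3.14, 3.14, 3.14, 3.14].

### API

Orientations are given as a unit quaternion [x, y, z, w].
In Python, from station import manip gives the robot as it stands.
- The arm moves only by the tool servo_tool, never from a script. Its argument "motion" is a list of rows, each a list of 7 numbers: the shift along the tool's x, y, z in mm, then the turn, a rotation vector about the tool's x, y, z in rad, then the opening, from -1 (shut) to 1 (fully open), so that 0 is half open. In form: [[x, y, z, rx, ry, rz, hand], ...]. A call has 1 to 12 rows; each row shifts and turns the pose as measured when the row begins, along the tool's axes as they then stand; what a row does not reach is not made up. A row lasts 1/12 s, in which the tool goes at most 41.7 mm and 7.16 degrees, less where a joint would pass 70% of its speed; a pose out of reach is approached as far as the arm can. A call with a gripper value outside its range is refused whole. The fingers move at their own pace and stop on an object; "grip_force" is the grip in N (left out, the last holds). Time passes only in rows, so rows that do not move let the fingers close. It gives the time, the measured TCP pose, the force and the opening at its end, in the units of the state.
- manip.sense(): the state, without advancing time (a new reading comes with each control period).
- manip.snapshot(name): name is "scene" or "top"; returns a dict with "frame" (480x640x3 uint8, red, green, blue), "mtx" (3x3 intrinsics, pixels), "world_from_camera" (4x4, takes a point from camera to world coordinates). Camera axes: x right, y up, looking along -z (the intrinsics and any distortion apply to the point x, -y, -z); pixel columns grow to the right and rows downward; lengths in m; the calibration is good to about 2 mm. A picture is of the moment at which its call begins. There is no depth.
- manip.sign_off(): hands the job in, once; it reports no verdict.
The state is a dict: "t": time; "q": joint angles; "qd": joint speeds; "tau": joint torques, N m; "tcp_pos": TCP position; "tool_rot": TCP orientation; "force": force on the tool from outside, world axes, zero at the start; "ft_torque": the same for the moment, N m; "finger_gap": opening from 0.0 (shut) to 1.0 (fully open).
Only numpy, scipy, OpenCV 4.12 (cv2) and the standard library are available. Lean on these libraries where they do the work, as an engineer would, in place of code of your own. Each camera call takes 0.05 s, during which the arm holds its last target.

### The job

Return the bur box: with your fingertips, push it across the deck of the returns chute until it is in line with the opening, then push it through the hanging flap so that it slides down the chute, and draw your hand back so that the flap drops shut behind it. The box is only pushed, never lifted, and the plaster offcut on the deck stays where it lies.

Things in the scene. Friction and masses are not known exactly. Their poses are not given: they have to be found in the camera images.
- return_chute: Returns chute, a fixed sheet-metal unit; place and yaw vary. Origin on the bench top (z = 0) below the middle of the flap. x: the way things are pushed (off the deck, through the flap, down the chute), y left, z up. Deck: level steel plate 90 mm above the bench, x = -190 to 0 mm, y = -145 to 145 mm, no rim on its near side and ends. Fence at x = 0, 28 mm above the deck, either side of the opening.
- opening (a point): Middle of the opening's sill, at deck height (90 mm above the bench), axes as the chute's. Opening 105 mm wide in y between posts 10 mm wide (x = -3 to 11 mm, 62 mm above the deck). A 6 mm hinge rod joins the posts 52 mm above the sill, so a hand from above cannot go through: push the box from behind until its middle passes the sill, which is the brink of the chute; it then tips and slides.
- chute_end (a point): Foot of the chute slope: middle of its width, at the stop lip, 112 mm past the sill and 78 mm lower. The smooth slope is 105 mm wide and falls away from the sill at 35 degrees, between cheeks as high as the deck. The box comes to rest on the slope against the lip.
- flap (a joint): Flap, a thin grey plate 99 mm wide and 48 mm long, hanging from the hinge rod and closing the opening down to 4 mm above the deck. 0 rad = hanging shut; grows to 1.5 as its lower edge swings away from the deck, towards the chute's +x. Weighs 30 g, falls shut by itself, cannot swing towards the deck.
- bur_box_center (a point): Centre of the closed bur box: rectangular, with lid, 53 mm (its x) by 70 mm (its y) by 30 mm high, 0.13 to 0.25 kg; this point is 15 mm above its underside. Lies loose on the deck, left or right of the opening's line by about 85 mm, its middle 75 to 95 mm before the sill, its x axis within 0.35 rad of the chute's x.
- plaster_lump_center (a point): Centre of the plaster offcut, a rounded white lump 30 x 40 x 22 mm that lies loose on the deck, on the other side from the bur box; to be left alone.

How it is judged:
On the way:
1. the bur box passes through the opening and holds the flap open (value of joint flap above 0.5 rad and x of bur_box_center in the frame of return_chute between -0.02 and 0.06 m), for 0.03 s.
At the end, for the whole second after the job is handed in: The bur box lies at rest, lid up, on the chute slope behind the flap (its centre 50 to 113 mm past the flap, between the cheeks), the flap hangs shut (within 0.08 rad), and the plaster offcut is within 15 mm of where it lay (x of bur_box_center in the frame of return_chute between 0.05 and 0.113 m and y of bur_box_center in the frame of return_chute between -0.05 and 0.05 m and z of bur_box_center in the frame of return_chute below 0.08 m and angle between bur_box_center's own z axis and vertical below 0.95 rad and linear speed of bur_box below 0.02 m/s and value of joint flap below 0.08 rad and distance of plaster_lump_center from where it was at the start of the episode below 0.015 m); the robot touches nothing.
It fails at once if the bur box is lifted off the deck (z of bur_box_center in the frame of return_chute above 0.115 m).
It fails at once if the bur box is tipped onto its side or turned over (angle between bur_box_center's own z axis and vertical above 1.2 rad).
It fails at once if the bur box is pushed off the deck (x of bur_box_center in the frame of return_chute below 0 m and z of bur_box_center in the frame of return_chute below 0.08 m).
It fails at once if the plaster offcut is moved (distance of plaster_lump_center from where it was at the start of the episode above 0.02 m).
It also fails if it takes over 48 s, if anything falls off the work surface, if the arm or the gripper's body presses on something with over 40 N, if the wrist force passes 120 N, or if a joint passes its speed limit or range.

## Working session

There is one attempt and no reset: what is moved stays moved. The work goes in short steps, Python scripts to look and compute and a tool call to move; the robot and the scene stay as the last step left them, time stands still between calls to the robot, and variables do not carry over. Pictures are saved under pics/ and viewed, and the job is handed in when it is done.

Besides the shell and the picture viewer there is one more tool, called after "Call:" in YAML: its name, and indented under it one key for each argument. servo_tool: Moves the arm, as the interface text tells. Its arguments: {"type":"object","properties":{"motion":{"type":"array"},"grip_force":{"type":"number"}},"required":["motion"]}

```bash
mkdir -p pics; ls; python3 - <<'E'
from station import manip
import cv2,numpy as np
for n in ("scene","top"):
    s=manip.snapshot(n); cv2.imwrite(f"pics/{n}0.png",s["frame"][:,:,::-1])
    print(n,s["mtx"].tolist(),np.round(s["world_from_camera"],4).tolist(),[k for k in s])
    np.savez(f"pics/{n}0.npz",**{k:s[k] for k in("frame","mtx","world_from_camera")})
s=manip.sense();print(s)
E
```

```text
pics
scene [[459.98317270805126, 0.0, 319.464115460348], [0.0, 459.98317270805126, 239.53456381886585], [0.0, 0.0, 1.0]] [[-0.841, 0.3897, -0.3752, 0.2448], [-0.5409, -0.6186, 0.5699, 0.4944], [-0.01, 0.6823, 0.731, 0.7379], [0.0, 0.0, 0.0, 1.0]] ['frame', 'mtx', 'world_from_camera']
top [[511.15528221181415, 0.0, 323.51133579726877], [0.0, 511.15528221181415, 233.4268756263785], [0.0, 0.0, 1.0]] [[0.0063, 0.99, -0.1411, 0.4373], [-0.9997, 0.0094, 0.0212, 0.0285], [0.0223, 0.1409, 0.9898, 0.9717], [0.0, 0.0, 0.0, 1.0]] ['frame', 'mtx', 'world_from_camera']
{'t': 0.1, 'q': array([-1.40051327e+00,  5.28387189e-01,  1.43374797e+00,  1.05711282e-05,
        1.18140724e+00, -1.78472229e-01]), 'qd': array([ 0.00041712, -0.00190898, -0.00204094,  0.00196551,  0.00086874,
       -0.00030612]), 'tau': array([-5.73342040e-04, -4.43305564e+01, -1.78586769e+01, -1.99815636e-04,
        3.88830595e-03, -4.19840291e-06]), 'tcp_pos': array([ 0.21351837, -0.58672573,  0.23043121]), 'tool_rot': array([ 9.84834587e-01,  1.73493188e-01,  8.87958289e-06, -9.74844401e-04]), 'force': array([ 0.25968144, -0.01417102, -0.05290925]), 'ft_torque': array([-0.00073927, -0.01856923, -0.03754979]), 'finger_gap': 0.9988333913721161}
```

View pics/scene0.png

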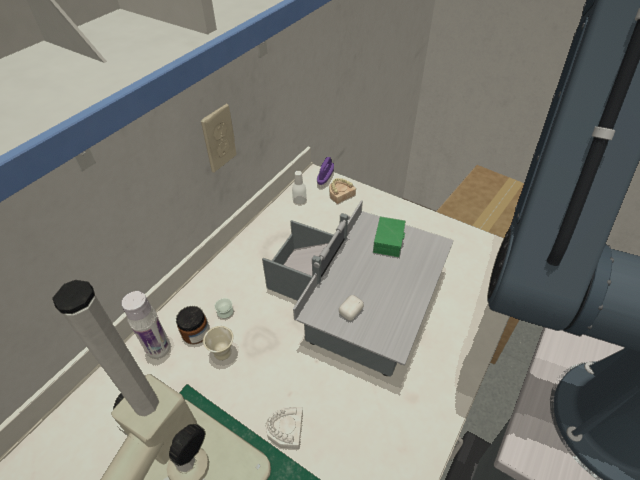

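View pics/top0.png

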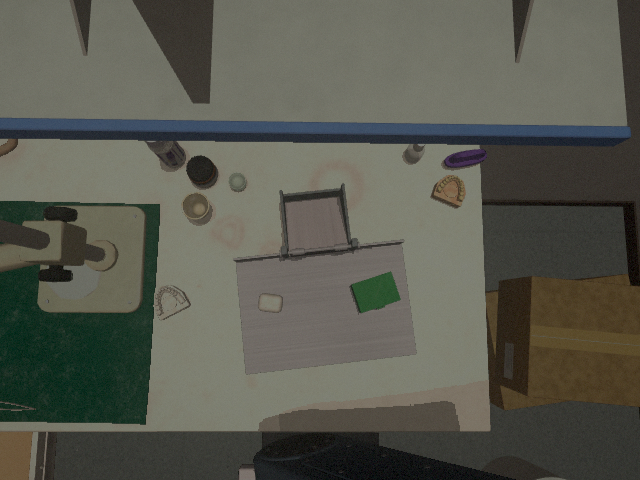

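```bash
cat > h.py <<'E'
import cv2,numpy as np
def load(n,i=0): return np.load(f"pics/{n}{i}.npz")
def ray(s,uv,z):
    K,T=s["mtx"],s["world_from_camera"]
    out=[]
    for u,v in np.atleast_2d(uv):
        d=np.array([(u-K[0,2])/K[0,0],-(v-K[1,2])/K[1,1],-1.]);d=T[:3,:3]@d;o=T[:3,3]
        out.append(o+d*(z-o[2])/d[2])
    return np.array(out)
def greenbox(s):
    hsv=cv2.cvtColor(s["frame"],cv2.COLOR_RGB2HSV)
    m=cv2.inRange(hsv,(45,120,60),(75,255,255))
    c,_=cv2.findContours(m,cv2.RETR_EXTERNAL,cv2.CHAIN_APPROX_NONE)
    return m,sorted(c,key=cv2.contourArea)[::-1]
E
python3 - <<'E'
from h import *
for n in("top","scene"):
    s=load(n);f=s["frame"]
    m,c=greenbox(s)
    for k in c[:3]:
        print(n,cv2.contourArea(k),cv2.boundingRect(k))
    k=[k for k in c if 300<cv2.contourArea(k)<4000 and 300<k[:,0,0].mean()<480 and k[:,0,1].mean()>200][0]
    print(np.array(cv2.approxPolyDP(k,3,True))[:,0].tolist())
for n,b in(("top",(220,170,210,220)),("scene",(250,180,220,210))):
    s=load(n);x,y,w,h=b
    im=s["frame"][y:y+h,x:x+w,::-1]
    im=cv2.convertScaleAbs(im,alpha=1.5 if n=="top" else 1)
    cv2.imwrite(f"pics/{n}0z.png",cv2.resize(im,None,fx=2.7,fy=2.7,interpolation=cv2.INTER_CUBIC))
s=load("top")
print(ray(s,[(247,374),(416,353)],.09))
print(ray(s,[(235,260),(403,242)],.118))
E
```

```text
top 226.5 (377, 274, 22, 32)
top 105.5 (355, 282, 23, 31)
top 34.0 (369, 278, 11, 14)Traceback (most recent call last):
  File "<stdin>", line 7, in <module>
IndexError: list index out of range
```

```bash
sed -i 's/(45,120,60),(75,255,255))/(45,110,30),(80,255,255)); m=cv2.morphologyEx(m,cv2.MORPH_CLOSE,np.ones((3,3)))/' h.py
python3 - <<'E'
from h import *
for n,b in(("top",(220,170,210,220)),("scene",(250,180,220,210))):
    s=load(n);x,y,w,h=b
    im=s["frame"][y:y+h,x:x+w,::-1]
    im=cv2.convertScaleAbs(im,alpha=1.5 if n=="top" else 1)
    cv2.imwrite(f"pics/{n}0z.png",cv2.resize(im,None,fx=2.7,fy=2.7,interpolation=cv2.INTER_CUBIC))
s=load("top")
print(ray(s,[(247,374),(416,353)],.09))
print(ray(s,[(235,260),(403,242)],.118))
for n in("top","scene"):
    s=load(n);f=s["frame"]
    m,c=greenbox(s)
    for k in c[:3]:
        print(n,cv2.contourArea(k),cv2.boundingRect(k),cv2.approxPolyDP(k,3,True)[:,0].tolist()[:12])
E
```

```text
[[ 0.32436024  0.13604886  0.09      ]
 [ 0.35991026 -0.14831009  0.09      ]]
[[ 0.5127509   0.15765248  0.118     ]
 [ 0.54558425 -0.12417746  0.118     ]]
top 17841.0 (0, 265, 155, 159) [[0, 273], [0, 420], [144, 423], [148, 388], [145, 374], [149, 371], [150, 351], [143, 348], [150, 346], [153, 309], [145, 299], [152, 298]]
top 1131.5 (352, 273, 48, 40) [[389, 273], [352, 284], [361, 312], [399, 299]]
top 556.5 (0, 201, 48, 23) [[0, 214], [5, 220], [20, 223], [33, 215], [27, 211], [28, 204], [34, 204], [34, 212], [37, 209], [39, 213], [38, 208], [47, 203]]
scene 1829.5 (180, 385, 139, 95) [[180, 392], [263, 451], [271, 462], [268, 479], [279, 475], [286, 479], [318, 479], [296, 463], [291, 465], [289, 458], [189, 386]]
scene 839.0 (374, 218, 31, 39) [[380, 218], [374, 251], [397, 256], [404, 222]]
scene 0.0 (280, 479, 1, 1) [[280, 479]]
```

View pics/top0z.png

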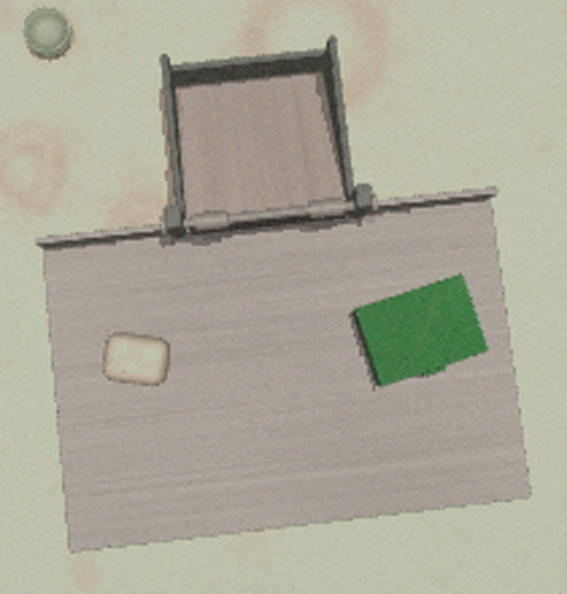

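View pics/scene0z.png

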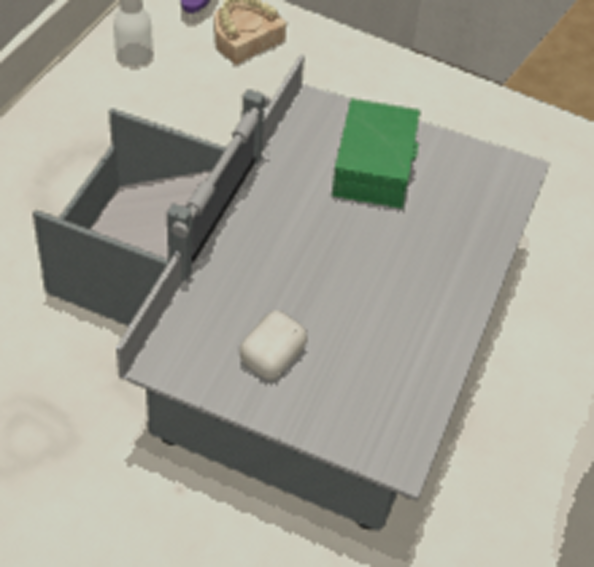

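```bash
cat >> h.py <<'E'
O=np.array([.530,.0167]);YAW=.12
R=np.array([[np.cos(YAW),-np.sin(YAW)],[np.sin(YAW),np.cos(YAW)]])
def ch(p): return (np.atleast_2d(p)[:,:2]-O)@R
def wo(p): return np.atleast_2d(p)@R.T+O
E
python3 - <<'E'
from h import *
t=load("top");s=load("scene")
print("deck",ch(ray(t,[(245.9,373.7),(416.3,354.1),(236.7,261.5),(402.2,245.2)],.09))*1e3)
z=lambda a:np.array(a)/2.7+(220,170)-.3
p=ch(ray(t,z([(462,274),(355,311),(378,385),(487,349)]),.12))
print("box",p*1e3,p.mean(0)*1e3,cv2.minAreaRect((p*1e3).astype(np.float32)))
z=lambda a:np.array(a)/2.7+(250,180)-.3
p=ch(ray(s,z([(351,100),(418,107),(408,185),(334,175)]),.12))
print("box scene",p*1e3,p.mean(0)*1e3)
print("deck scene",ch(ray(s,z([(548,162),(417,495),(303,86),(132,377)]),.09))*1e3)
print("lump",ch(ray(t,[(270.5,302.5)],.10))*1e3)
print(wo([(-.085,-.16)]))
E
```

```text
deck [[-189.17472001  144.88400929]
 [-190.48221915 -143.7154092 ]
 [  -0.19281451  143.24420335]
 [  -3.88087539 -144.97556012]]
box [[ -48.03413988 -114.38039659]
 [ -63.20619367  -45.73153004]
 [-109.48876418  -54.26698046]
 [ -95.42255241 -123.6150757 ]] [-79.03791253 -84.4984957 ] ((-78.76145935058594, -84.32368469238281), (48.27840042114258, 71.13008117675781), 11.466022491455078)
box scene [[ -47.31348569 -111.33303249]
 [ -92.64753583 -124.88550314]
 [-110.57473272  -51.26173422]
 [ -62.72965266  -38.59385682]] [-78.31635173 -81.51853167]
deck scene [[-187.46899002 -141.83879643]
 [-187.32616074  145.1337759 ]
 [  -0.50613995 -140.18870957]
 [  -4.00053302  144.91477334]]
lump [[-76.59520185  91.64719698]]
[[ 0.46476522 -0.15232492]]
```

Call:
servo_tool:
  motion:
    - [32,-26,0,0,0,0,-0.4]
    - [32,-26,0,0,0,0,-0.4]
    - [32,-26,0,0,0,0,-0.4]
    - [32,-26,0,0,0,0,-0.4]
    - [32,-26,0,0,0,0,-0.4]
    - [32,-26,0,0,0,0,-0.4]
    - [32,-26,0,0,0,0,-0.4]
    - [32,-26,0,0,0,0,-0.4]
    - [32,-26,0,0,0,0,-0.4]
    - [32,-26,0,0,0,0,-0.4]
    - [20,-20,0,0,0,0,-0.4]
    - [0,0,0,0,0,-0.12,-0.4]

```text
t: 1.1
tcp_pos: [0.4386, -0.2013, 0.2246]
tool_rot: [0.974, 0.228, -0.002, -0.003]
force: [-0.3, 0.0, -0.9]
finger_gap: 0.302
```

Call:
servo_tool:
  motion:
    - [0,0,0,0,0,-0.12,-0.4]
    - [0,0,0,0,0,-0.12,-0.4]
    - [0,0,0,0,0,-0.12,-0.4]
    - [0,0,0,0,0,-0.12,-0.4]
    - [0,0,0,0,0,-0.12,-0.4]
    - [0,0,0,0,0,-0.12,-0.4]
    - [0,0,0,0,0,-0.12,-0.4]
    - [0,0,0,0,0,-0.12,-0.4]
    - [0,0,0,0,0,-0.12,-0.4]
    - [0,0,0,0,0,-0.12,-0.4]
    - [0,0,0,0,0,0,-0.4]

```text
t: 2.02
tcp_pos: [0.4372, -0.1938, 0.2213]
tool_rot: [0.656, 0.755, 0.0, -0.008]
force: [0.0, 0.0, -0.3]
finger_gap: 0.301
```

```bash
cat >> h.py <<'E'
def st(tx=None,ty=None,tz=None,a=None):
    from station import manip
    from scipy.spatial.transform import Rotation as Ro
    s=manip.sense();M=Ro.from_quat(s["tool_rot"]).as_matrix();p=s["tcp_pos"]
    A=np.arctan2(M[1,0],M[0,0]);c=ch(p)[0]
    print("t %.2f chute mm"%s["t"],(c*1e3).round(1),"z",round(p[2]*1e3,1),"yaw rel",round(A-YAW,3),"zaxis",M[:,2].round(3),"F",s["force"].round(1),"gap",round(s["finger_gap"],2))
    if tx is not None:
        w=wo([(tx/1e3,ty/1e3)])[0];d=np.array([w[0],w[1],tz/1e3])-p
        print("tool shift mm",(M.T@d*1e3).round(1),"rz",round(-(a+YAW-A),3))
E
python3 -c "
from h import *
st(-78,-165,150,1.571)"
```

```text
t 2.02 chute mm [-117.4 -197.9] z 221.3 yaw rel 1.591 zaxis [-0.012  0.011 -1.   ] F [ 0.   0.  -0.3] gap 0.3
tool shift mm [31.2 40.8 71.3] rz 0.02
```

Call:
servo_tool:
  motion:
    - [12,20,0,0,0,0.02,-0.4]
    - [12,20,20,0,0,0,-0.4]
    - [0,3,30,0,0,0,-0.4]
    - [0,0,30,0,0,0,-0.4]
    - [0,0,20,0,0,0,-0.4]
    - [0,0,15,0,0,0,-0.4]
    - [0,0,5,0,0,0,-0.4]
    - [0,0,0,0,0,0,-0.4]

```text
t: 2.68
tcp_pos: [0.4794, -0.1633, 0.0971]
tool_rot: [0.673, 0.739, 0.0, -0.005]
force: [-0.5, -0.6, -0.5]
finger_gap: 0.302
```

```bash
python3 -c "
from h import *
st(-78,-140,98,1.571)
from station import manip
s=manip.snapshot('scene'); cv2.imwrite('pics/s1.png',s['frame'][:,:,::-1])"
```

```text
t 2.68 chute mm [ -71.8 -172.6] z 97.1 yaw rel 1.545 zaxis [-0.007  0.008 -1.   ] F [-0.5 -0.6 -0.5] gap 0.3
tool shift mm [32.5 -7.1 -0.6] rz -0.026
```

View pics/s1.png

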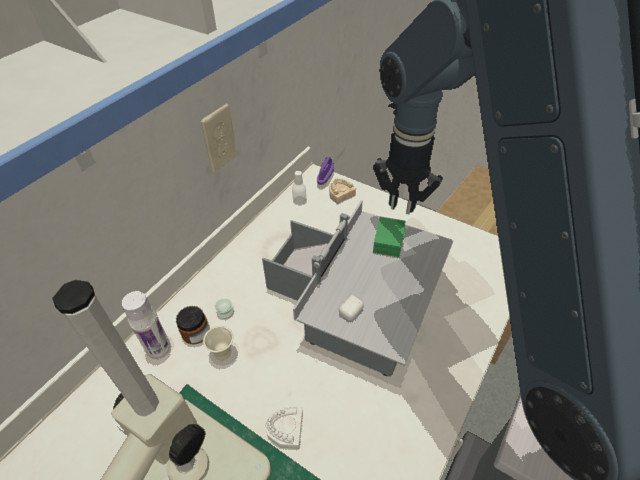

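Call:
servo_tool:
  motion:
    - [12,-4,0,0,0,-0.026,-0.4]
    - [12,-4,0,0,0,0,-0.4]
    - [8,0,0,0,0,0,-0.4]
    - [8,0,0,0,0,0,-0.4]
    - [8,0,0,0,0,0,-0.4]
    - [8,0,0,0,0,0,-0.4]
    - [8,0,0,0,0,0,-0.4]
    - [8,0,0,0,0,0,-0.4]
    - [8,0,0,0,0,0,-0.4]
    - [8,0,0,0,0,0,-0.4]
    - [8,0,0,0,0,0,-0.4]
    - [0,0,0,0,0,0,-0.4]

```text
t: 3.73
tcp_pos: [0.4609, -0.0601, 0.1034]
tool_rot: [0.663, 0.749, 0.002, 0.001]
force: [0.2, -0.3, 0.5]
finger_gap: 0.296
```

```bash
python3 -c "
from h import *
st(-78,-37,98,1.571)
from station import manip
s=manip.snapshot('scene'); cv2.imwrite('pics/s2.png',s['frame'][150:400,200:520,::-1].repeat(2,0).repeat(2,1))
m,c=greenbox(s)
for k in c[1:3]: print(cv2.contourArea(k),cv2.approxPolyDP(k,3,True)[:,0].tolist())"
```

```text
t 3.73 chute mm [-77.8 -68. ] z 103.4 yaw rel 1.572 zaxis [ 0.003  0.002 -1.   ] F [ 0.2 -0.3  0.5] gap 0.3
tool shift mm [31.  -0.2  5.4] rz 0.001
1009.0 [[369, 237], [358, 256], [360, 261], [355, 261], [355, 271], [378, 279], [392, 244]]
241.5 [[285, 477], [318, 479], [296, 463], [292, 465], [293, 473]]
```

View pics/s2.png

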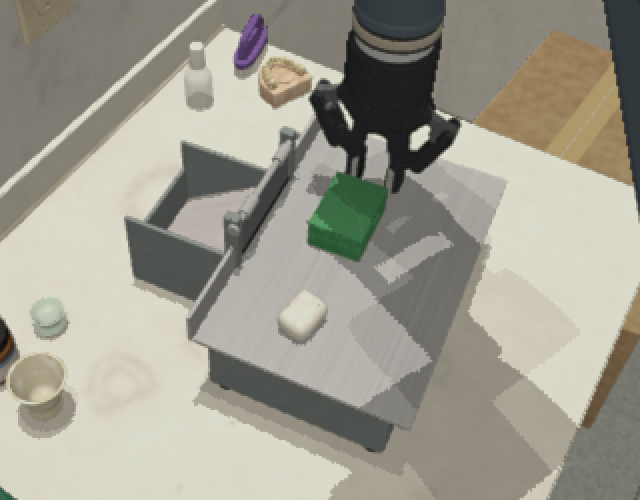

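Call:
servo_tool:
  motion:
    - [6,0,3,0,0,0,-0.4]
    - [6,0,3,0,0,0,-0.4]
    - [6,0,0,0,0,0,-0.4]
    - [6,0,0,0,0,0,-0.4]
    - [5,0,0,0,0,0,-0.4]
    - [0,0,0,0,0,0,-0.4]

```text
t: 4.28
tcp_pos: [0.4595, -0.031, 0.097]
tool_rot: [0.664, 0.748, 0.002, 0.003]
force: [-0.2, 0.6, 1.1]
finger_gap: 0.304
```

```bash
python3 -c "
from h import *
st(-78,-37,98,1.571)
from station import manip
s=manip.snapshot('top'); np.savez('pics/top1.npz',**s);cv2.imwrite('pics/t1.png',cv2.convertScaleAbs(s['frame'][170:390,200:440,::-1],alpha=1.5).repeat(3,0).repeat(3,1)[:600])
s=manip.snapshot('scene'); np.savez('pics/scene1.npz',**s);cv2.imwrite('pics/s3.png',s['frame'][180:320,260:440,::-1].repeat(4,0).repeat(4,1))
"
```

```text
t 4.28 chute mm [-75.7 -39. ] z 97.0 yaw rel 1.57 zaxis [ 0.007 -0.001 -1.   ] F [-0.2  0.6  1.1] gap 0.3
tool shift mm [ 2.  -2.3 -1. ] rz -0.001
```

View pics/t1.png

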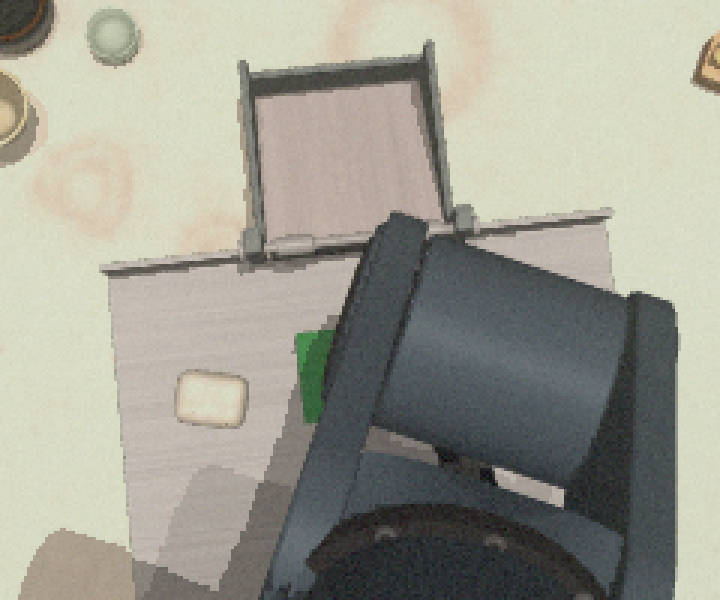

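View pics/s3.png

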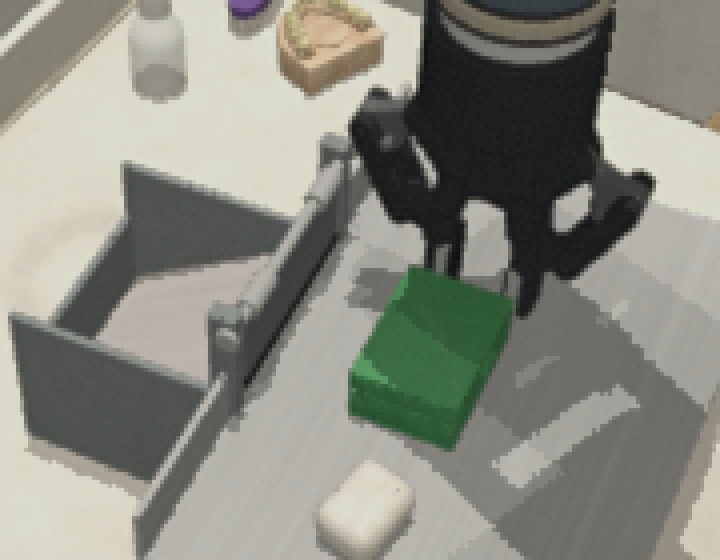

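```bash
python3 -c "
from h import *
s=load('scene',1);z=lambda a:np.array(a)/4+(260,180)-.4
p=ch(ray(s,z([(412,266),(512,298),(456,412),(349,375)]),.12))*1e3
print(p,p.mean(0))
print(ch(ray(s,z([(455,450),(349,416)]),.09))*1e3)
t=load('top',1);z=lambda a:np.array(a)/3+(200,170)-.4
print(ch(ray(t,z([(296,333),(304,422)]),.12))*1e3)
"
```

```text
[[-46.4883158  -26.59813201]
 [-93.9696067  -27.80899406]
 [-94.72015236  42.54643783]
 [-45.98939501  43.5772326 ]] [-70.29186747   7.92913609]
[[-95.51672465  39.52507686]
 [-46.51874242  42.27771565]]
[[-46.27804032  40.80733192]
 [-95.19514633  41.63598942]]
```

Call:
servo_tool:
  motion:
    - [-15,0,0,0,0,0,-0.4]
    - [-20,0,0,0,0,0,-0.4]
    - [-5,0,-30,0,0,0,-0.4]
    - [0,0,-35,0,0,0,-0.4]
    - [0,0,-30,0,0,0,-0.4]
    - [15,-15,0,0,0,0.12,-0.4]
    - [24,-21,0,0,0,0.12,-0.4]
    - [29,-13,0,0,0,0.12,-0.4]
    - [14,-6,0,0,0,0.12,-0.4]
    - [0,0,0,0,0,0.12,-0.4]
    - [0,0,0,0,0,0.12,-0.4]
    - [0,0,0,0,0,0.12,-0.4]

```text
t: 5.38
tcp_pos: [0.4095, 0.0128, 0.1948]
tool_rot: [0.917, 0.398, 0.0, -0.003]
force: [-0.4, 0.4, 0.2]
finger_gap: 0.301
```

Call:
servo_tool:
  motion:
    - [0,0,0,0,0,0.12,-0.4]
    - [0,0,0,0,0,0.12,-0.4]
    - [0,0,0,0,0,0.12,-0.4]
    - [0,0,0,0,0,0.12,-0.4]
    - [0,0,0,0,0,0.12,-0.4]
    - [0,0,0,0,0,0.06,-0.4]
    - [0,0,0,0,0,0,-0.4]

```text
t: 5.97
tcp_pos: [0.4057, 0.0144, 0.1942]
tool_rot: [0.998, 0.063, -0.004, -0.005]
force: [-0.0, -0.4, -0.3]
finger_gap: 0.297
```

```bash
python3 -c "
from h import *
st(-136,7,98,0)"
```

```text
t 5.97 chute mm [-123.7   12.6] z 194.2 yaw rel 0.006 zaxis [-0.009  0.009 -1.   ] F [-0.  -0.4 -0.3] gap 0.3
tool shift mm [-11.6   6.6  96.2] rz 0.006
```

Call:
servo_tool:
  motion:
    - [-8,4,0,0,0,0,-0.2]
    - [-6,3,0,0,0,0,-0.2]
    - [0,0,30,0,0,0,-0.2]
    - [0,0,30,0,0,0,-0.2]
    - [0,0,20,0,0,0,-0.2]
    - [0,0,10,0,0,0,-0.2]
    - [0,0,3,0,0,0,-0.2]
    - [0,0,0,0,0,0,-0.2]

```text
t: 6.63
tcp_pos: [0.3893, 0.0036, 0.0999]
tool_rot: [0.998, 0.067, -0.002, -0.004]
force: [-0.5, 0.4, 1.0]
finger_gap: 0.397
```

```bash
python3 -c "
from h import *
st(-110,7,98,0)
from station import manip
s=manip.snapshot('scene'); np.savez('pics/scene2.npz',**s);cv2.imwrite('pics/s4.png',s['frame'][180:320,260:440,::-1].repeat(4,0).repeat(4,1))
"
```

```text
t 6.63 chute mm [-141.3    3.9] z 99.9 yaw rel 0.014 zaxis [-0.005  0.008 -1.   ] F [-0.5  0.4  1. ] gap 0.4
tool shift mm [31.3 -2.7  1.8] rz 0.014
```

View pics/s4.png

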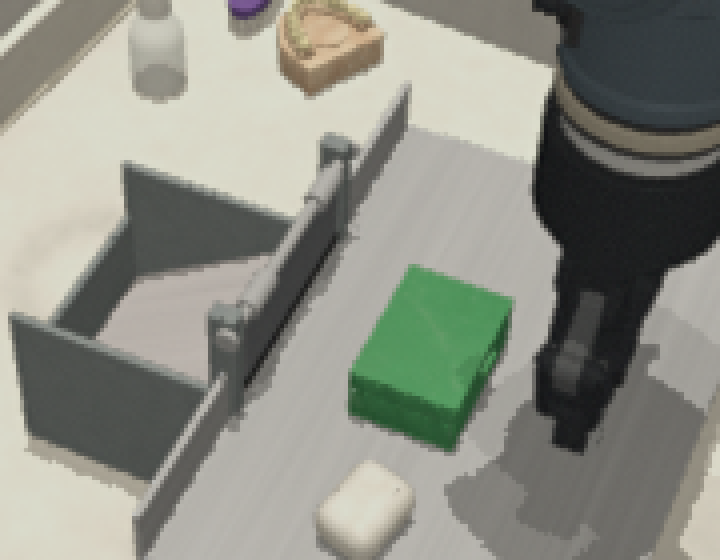

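Call:
servo_tool:
  motion:
    - [10,-1,1,0,0,0.01,-0.2]
    - [10,-1,0,0,0,0,-0.2]
    - [8,-1,0,0,0,0,-0.2]
    - [6,0,0,0,0,0,-0.2]
    - [7,1,0,0,0,0,-0.2]
    - [7,1,0,0,0,0,-0.2]
    - [7,1,0,0,0,0,-0.2]
    - [7,1,0,0,0,0,-0.2]
    - [5,1,0,0,0,0,-0.2]
    - [0,0,0,0,0,0,-0.2]

```text
t: 7.52
tcp_pos: [0.4654, 0.0108, 0.1027]
tool_rot: [0.998, 0.063, 0.001, -0.003]
force: [-1.3, -0.5, -0.4]
finger_gap: 0.404
```

```bash
python3 -c "
from h import *
st(-34,0,98,0)
from station import manip
s=manip.snapshot('scene'); np.savez('pics/scene3.npz',**s);cv2.imwrite('pics/s5.png',s['frame'][180:320,260:440,::-1].repeat(4,0).repeat(4,1))
"
```

```text
t 7.52 chute mm [-64.8   1.8] z 102.7 yaw rel 0.006 zaxis [ 0.003  0.006 -1.   ] F [-1.3 -0.5 -0.4] gap 0.4
tool shift mm [30.8  2.1  4.8] rz 0.006
```

View pics/s5.png

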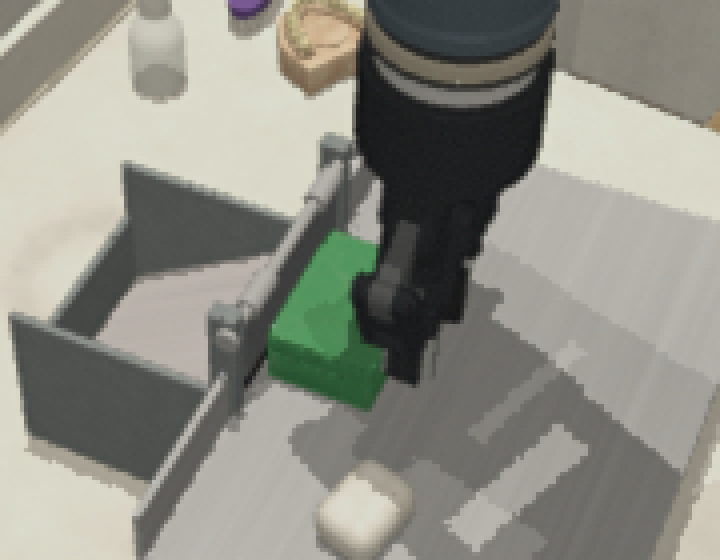

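```bash
python3 -c "
from h import *
s=load('scene',3);z=lambda a:np.array(a)/4+(260,180)-.4
print(ch(ray(s,z([(272,333)]),.12))*1e3,ch(ray(s,z([(269,378),(371,409)]),.09))*1e3)
print(ch(ray(s,z([(345,233),(238,418)]),.09))*1e3)
"
```

```text
[[-6.08488242 36.43280283]] [[ -5.44264828  38.03326032]
 [-53.76196534  34.52026278]]
[[ -0.41936384 -58.68042849]
 [ -2.70659704  64.33845939]]
```

Call:
servo_tool:
  motion:
    - [6,0,2,0,0,0,-0.2]
    - [7,0,2,0,0,0,-0.2]
    - [7,0,0,0,0,0,-0.2]
    - [7,0,0,0,0,0,-0.2]
    - [6,0,0,0,0,0,-0.2]
    - [5,0,0,0,0,0,-0.2]
    - [0,0,0,0,0,0,-0.2]

```text
t: 8.15
tcp_pos: [0.5035, 0.0163, 0.0978]
tool_rot: [0.998, 0.063, -0.002, -0.004]
force: [-0.3, -0.4, -0.2]
finger_gap: 0.4
```

```bash
python3 -c "
from h import *
st(-24,0,98,0)
from station import manip
s=manip.snapshot('scene'); np.savez('pics/scene4.npz',**s);cv2.imwrite('pics/s6.png',s['frame'][180:320,260:440,::-1].repeat(4,0).repeat(4,1))
"
```

```text
t 8.15 chute mm [-26.4   2.8] z 97.8 yaw rel 0.005 zaxis [-0.004  0.007 -1.   ] F [-0.3 -0.4 -0.2] gap 0.4
tool shift mm [ 2.3  2.8 -0.2] rz 0.005
```

View pics/s6.png

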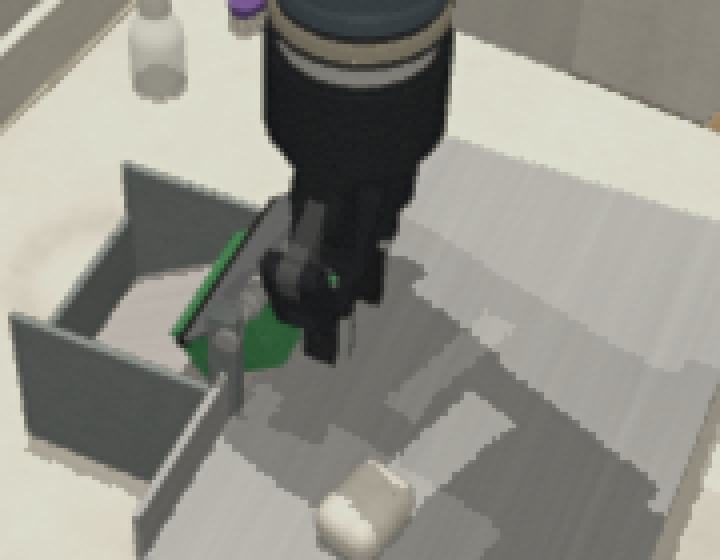

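Call:
servo_tool:
  motion:
    - [4,1,0,0,0,0,-0.2]
    - [3,0,0,0,0,0,-0.2]
    - [0,0,0,0,0,0,-0.2]
    - [0,0,0,0,0,0,-0.2]
    - [0,0,0,0,0,0,-0.2]

```text
t: 8.62
tcp_pos: [0.5128, 0.016, 0.098]
tool_rot: [0.998, 0.063, 0.0, -0.003]
force: [-0.8, 0.5, -0.2]
finger_gap: 0.401
```

```bash
python3 -c "
from h import *
st(-24,0,98,0)
from station import manip
s=manip.snapshot('scene'); cv2.imwrite('pics/s7.png',s['frame'][180:320,260:440,::-1].repeat(4,0).repeat(4,1))
"
```

```text
t 8.62 chute mm [-17.1   1.4] z 98.0 yaw rel 0.005 zaxis [ 0.     0.007 -1.   ] F [-0.8  0.5 -0.2] gap 0.4
tool shift mm [-6.9  1.4 -0.1] rz 0.005
```

View pics/s7.png

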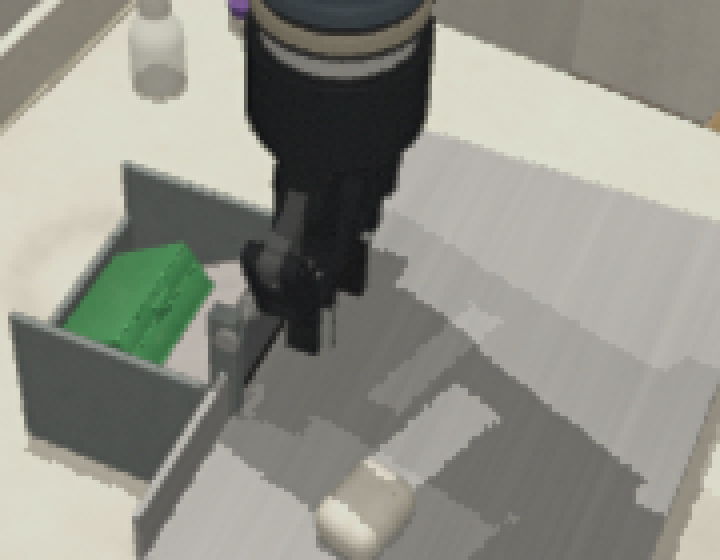

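The box has slid down and lies at the foot, around zoom (140,300). I'll draw back and up.

Call:
servo_tool:
  motion:
    - [-10,0,0,0,0,0,-0.2]
    - [-20,0,0,0,0,0,-0.2]
    - [-25,0,0,0,0,0,-0.2]
    - [-20,0,-10,0,0,0,-0.2]
    - [-5,0,-30,0,0,0,-0.2]
    - [0,0,-35,0,0,0,-0.2]
    - [0,0,-35,0,0,0,-0.2]
    - [0,0,-15,0,0,0,-0.2]
    - [0,0,0,0,0,0,-0.2]
    - [0,0,0,0,0,0,-0.2]
    - [0,0,0,0,0,0,-0.2]

```text
t: 9.58
tcp_pos: [0.4174, 0.0061, 0.2244]
tool_rot: [0.998, 0.062, -0.006, -0.005]
force: [1.2, 0.1, -0.1]
finger_gap: 0.401
```

```bash
python3 -c "
from h import *
st()
from station import manip
s=manip.snapshot('scene'); np.savez('pics/scene5.npz',**s); cv2.imwrite('pics/s8.png',s['frame'][180:320,260:440,::-1].repeat(4,0).repeat(4,1))
s=manip.snapshot('top'); np.savez('pics/top5.npz',**s); cv2.imwrite('pics/t8.png',cv2.convertScaleAbs(s['frame'][170:390,200:440,::-1],alpha=1.5).repeat(3,0).repeat(3,1)[:600])
"
```

```text
t 9.58 chute mm [-113.    3.] z 224.4 yaw rel 0.005 zaxis [-0.013  0.01  -1.   ] F [ 1.2  0.1 -0.1] gap 0.4
```

View pics/s8.png

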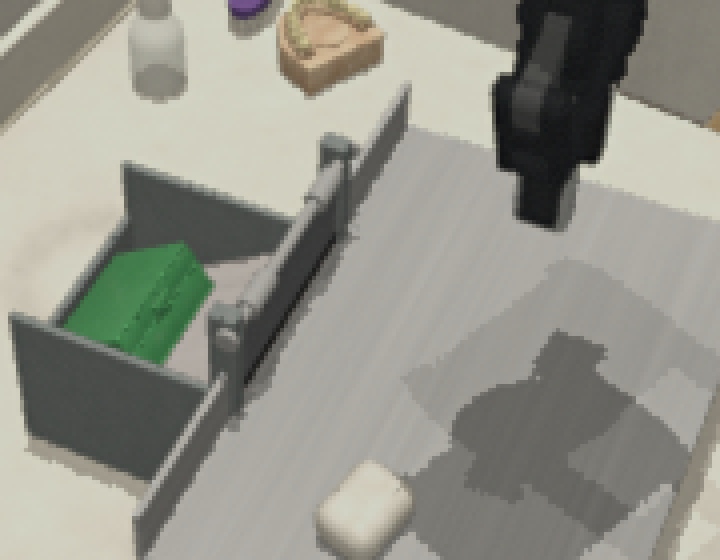

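View pics/t8.png

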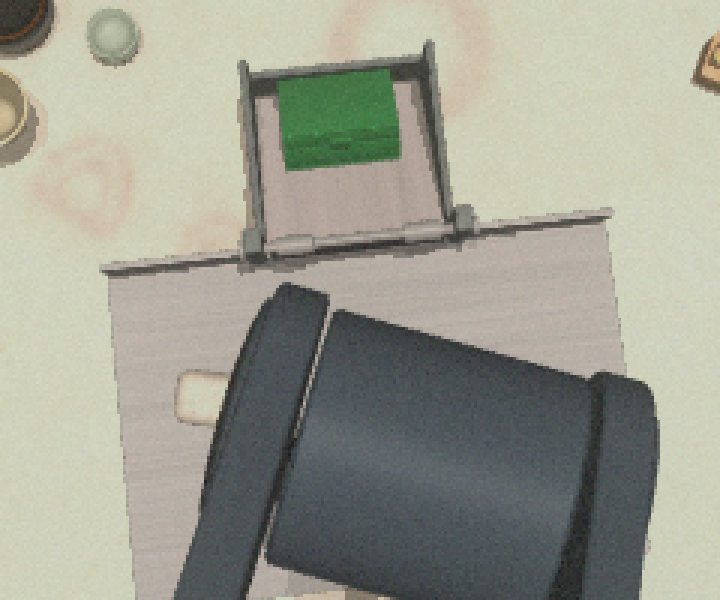

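```bash
python3 -c "
from h import *
t=load('top',5)
print(ch(ray(t,np.array([(338,118)])/3+(200,170)-.4,.055))*1e3)
from station import manip
print(manip.sign_off())"
```

```text
[[83.78927268  2.9556018 ]]
the job is handed in; nothing more can be done
None
```

I pushed the bur box about 90 mm sideways across the deck with the fingertips, which also squared it up with the opening. I then pushed it from behind through the flap until it tipped over the sill and slid down the chute. I drew the hand back and up, and handed the job in at about 9.7 s on the robot's clock.

- **Bur box:** it lies lid up on the slope against the lip, about 84 mm past the flap and 3 mm off the middle. It did not move between two pictures taken 1 s apart. The 84 mm is from one ray cast from the top camera at an assumed height.
- **Flap:** it looks shut in both views, but I did not measure its angle. I saw it well open with the box halfway through, in one picture.
- **Plaster offcut:** it looks to be exactly where it lay.
- **Robot:** the hand was clear of everything at hand-in, and the forces read after each move were about 1 N.

Two things were off:

- **Sideways push:** it ended 7 mm too far because I first used the wrong half-length of the box. I took this out with a slightly slanted final push.
- **Cameras:** the two views disagreed by about 3 mm sideways, well inside the room in the opening.

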